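# Fit the keyed output shaft in the worm gearbox and hold it home

## Robot

A 6-joint arm with a two-finger parallel gripper is mounted at the origin on the work surface. World frame = base frame: x ahead of the robot, y to its left, z up, the work surface at z = 0. Lengths are in mm, angles in rad, forces in N, time in s.
With the tool pointing down it reaches from about 250 to 850 mm from the base axis. Payload 12.5 kg.
Tool frame: the origin (TCP) lies at the very end of the fingers, on their centre line; the grasp point (between the pads) lies 19 mm behind it; z points along the fingers, y is the line along which they close (so a half turn about z gives the same grasp; the last joint's range is limited). The gripper opens to 93 mm and grips with 3 to 60 N. Pads are 15 mm wide; open, the fingers measure 128 mm over their backs; the gripper's body (75 mm by 188 mm) begins 65 mm behind the grasp point.
Start: joints at [-1.401, 0.351, 1.652, -0, 1.139, -0.085], TCP at [138.649, -532.223, 218.633] pointing down, gripper open.
Joint ranges: [-2.75, 2.75], [-0.79, 2.1], [0.01, 2.65], [-1.57, 4.71], [0.07, 3.14], [-2.87, 2.87]. Speed limits (rad/s): [2.22, 2.22, 2.79, 3.14, 3.14, 3.14].

## Interface

Orientations are given as a rotation vector (axis times angle).
In Python, from bench import bot gives the robot as it stands.
- The arm moves only by the shell command python3 -m handwheel 'ROWS'. ROWS is JSON, a list of rows, each a list of 3 entries, a list of its own where there are three numbers: the shift along the tool's x, y, z in mm, then the turn, a rotation vector about the tool's x, y, z in rad, then the opening, from -1 (shut) to 1 (fully open), so that 0 is half open. A call has 1 to 12 rows; each row is the pose to reach, as a shift and turn from the pose commanded when the call began, along the tool's axes at that moment; what a row does not reach only later rows make up. A row lasts 1/8 s, in which the tool goes at most 62.5 mm and 10.7 degrees, less where a joint would pass 70% of its speed; a pose out of reach is approached as far as the arm can. A call with a gripper value outside its range is refused whole. The fingers move at their own pace and stop on an object; the grip force is fixed at half the most. Time passes only in rows, so rows that repeat a pose let the fingers close. It gives the time, the measured TCP pose, the force, the opening and the grip force at its end, in the units of the state.
- bot.get_obs(): the state, without advancing time (a new reading comes with each control period).
- bot.grab_frame(name): name is "side" or "top" or "wrist"; returns a dict with "image" (420x560x3 uint8, red, green, blue), "fx", "fy", "cx", "cy" (pixels), "extrinsics" (4x4, takes a point from camera to world coordinates); the wrist camera has in their place "mount" (4x4, takes a point from camera to tool coordinates, whose origin is the TCP and whose axes are the flange's). Camera axes: x right, y up, looking along -z (the intrinsics and any distortion apply to the point x, -y, -z); pixel columns grow to the right and rows downward; lengths in mm; the calibration is good to about 2 mm. A picture is of the moment at which its call begins: read the wrist's pose just before it. There is no depth.
- bot.close_job(): hands the job in; it is judged then, once.
The state is a dict: "t": time; "joints": joint angles; "qvel": joint speeds; "joint_efforts": joint torques, N m; "eef_pos": TCP position; "tool_rot": TCP orientation; "wrist_force": force on the tool from outside, world axes, zero at the start; "torque": the same for the moment, N m; "finger_gap": opening from 0.0 (shut) to 1.0 (fully open); "grasp_force": force on a finger pad.
Only numpy, scipy, OpenCV 4.12 (cv2) and the standard library are available. Lean on these libraries where they do the work, as an engineer would, in place of code of your own. Each camera call takes 0.05 s, during which the arm holds its last target. There are 200 camera calls.

## Task

Take the collared output shaft with the key out of the wooden block and put it, key end down, into the hub of the gearbox: turn it until the key slips into the keyway, then push it all the way down until its collar has squeezed the springy wave washer flat. Finish while still gripping the shaft and pressing it down, so that the retaining bolt can be fitted from below; leave the plain shaft and the other things on the bench where they are.

Things in the scene. Friction and masses are not known exactly. Their poses are not given: they have to be found in the camera images.
- shaft_mid (a point): Loose steel output shaft with collar and key, 0.4 to 0.6 kg, 121 mm long, standing upright in one of the two holes of the wooden block. This point is its centre, 60.5 mm above its lower end; z up along it, x towards the key. The lower 70 mm is the plug end, 25 mm in diameter, with a 3.5 mm taper at the very end.
- shaft_grip (a point): The same shaft, same axes: middle of its round driven end, the place to grip, 24 mm in diameter, 45 mm long, above the collar; 98.5 mm above the lower end. An empty dark keyway in its side, also open at the top, lies straight above the key and so shows the key's direction from above.
- shaft_collar (a point): The same shaft, same axes: centre of the underside of its collar (46 mm in diameter, 6 mm thick), 70 mm above the lower end.
- shaft_key (a point): The same shaft, same axes: the lowest point of the key, on its outer face, 12 mm above the lower end and 16.5 mm from the shaft's axis. The key is 8 mm wide with rounded ends and runs from 12 to 60 mm above the lower end; below it the shaft is plain and round and enters the bore at any angle.
- hub_mouth (a point): Hollow steel hub of the gearbox, upright, 48 mm outside, 92 mm long, open at both ends: centre of its top face, 116 mm above the bench; z up, x towards the keyway. Bore 26 mm; the keyway is 9.6 mm wide, open at the top, runs the whole length, and reaches 17.5 mm from the axis. The gears are self-locking: the hub does not turn by hand.
- gearbox: Grey worm gearbox lying on two aluminium rails, fixed to the bench; origin on the bench under the hub's axis. Housing 120 mm along x, from -60 to 84 mm along y, 110 mm high, its motor flange at +x. The wave washer on the hub is its highest part, 122.5 mm.
- washer (a joint): Dark steel wave spring washer lying on the hub's top face round the bore (opening 36 mm, outside 46 mm). Free, it stands 6.5 mm above the face. The value is how far it is pressed down, in m: 0 free, 0.005 flat (1.5 mm high). It pushes back with 3 N per mm, so 15 N flatten it; the shaft's weight alone presses it down by 2 mm at most.
- holder: Wooden block, 70 mm along x, 180 mm along y, 25 mm high, fixed to the bench; origin under its centre. Two round holes, 27 mm wide and 9 mm deep, at y = -50 and +50 mm hold the two shafts, whose lower ends stand 16 mm above the bench.
- plain_shaft_mid (a point): Loose plain steel shaft without collar or key, 25 mm in diameter, 95 mm long, standing in the other hole of the wooden block; this point is half-way up. Leave it.
- screwdriver: Screwdriver lying on the bench beyond the work. Leave it.
- multimeter: Multimeter of 150 by 76 by 34 mm lying beyond the work; origin under its centre. Leave it.
- parts_tray: Small black tray, 100 by 140 by 35 mm, with bolts and end washers, beyond the work; origin under its centre. Leave it.

How it is judged (in metres and radians):
On the way, in this order (a step that is already met when the one before it is completed fails the run):
1. the keyed shaft is lifted clear of the wooden block (height (world z) of shaft_mid above 0.12 m), for 0.2 s.
2. the key is in the keyway (z of shaft_collar in the frame of hub_mouth below 0.045 m and horizontal distance between shaft_collar and hub_mouth below 0.004 m and angle between the x axis of shaft_collar and the x axis of hub_mouth, either way round below 0.15 rad), for 0.1 s.
At the end, for the whole second after the job is handed in: The shaft is in the hub with its key in the keyway, upright within 0.06 rad and centred within 3 mm; its collar is less than 3 mm above the hub's face with the wave washer pressed down by more than 4 of its 5 mm; and the fingers still hold the shaft with more than 3 N and keep it pressed (value of joint washer above 0.004 m and z of shaft_collar in the frame of hub_mouth below 0.003 m and horizontal distance between shaft_collar and hub_mouth below 0.003 m and angle between the x axis of shaft_collar and the x axis of hub_mouth, either way round below 0.15 rad and angle between shaft_collar's own z axis and vertical below 0.06 rad and contact force between the fingers and shaft above 3 N); the arm keeps its last pose, push and grip.
It fails at once if the plain shaft is moved or tipped (distance of plain_shaft_mid from where it was at the start of the episode above 0.02 m or angle between plain_shaft_mid's own z axis and vertical above 0.3 rad).
It fails at once if the screwdriver, multimeter or parts tray is moved (distance of any of screwdriver, multimeter, parts_tray from where it was at the start of the episode above 0.03 m).
It also fails if it takes over 51 s, if anything falls off the work surface, if the arm or the gripper's body presses on something with over 40 N, if the wrist force passes 120 N, or if a joint passes its speed limit or range.

## Working session

There is one attempt and no reset: what is moved stays moved. The work goes in short steps, Python scripts to look and compute and a shell command to move; the robot and the scene stay as the last step left them, time stands still between calls to the robot, and variables do not carry over. Pictures are saved under pics/ and viewed, at most 10 in all, crops included, and the job is handed in when it is done.

```bash
mkdir -p pics; ls
python3 - <<'E'
from bench import bot
import cv2,pickle
o=bot.get_obs();print(o)
for n in("top","side","wrist"):
    f=bot.grab_frame(n);pickle.dump((bot.get_obs(),f),open(f'pics/{n}0.pkl','wb'))
    cv2.imwrite(f'pics/{n}0.png',f['image'][:,:,::-1]);print(n,{k:v for k,v in f.items() if k!='image'})
E
```

```text
pics
{'t': 0.0, 'joints': array([-1.40057542e+00,  3.51255590e-01,  1.65239128e+00,  1.12900686e-05,
        1.13910702e+00, -8.45954616e-02]), 'qvel': array([-0.00056113,  0.00083997,  0.00030418, -0.00164396,  0.00217571,
        0.00171818]), 'joint_efforts': array([-1.35293532e-03, -4.97317350e+01, -2.85257775e+01,  6.98238518e-02,
        2.57293938e-02, -1.16915462e-04]), 'eef_pos': array([ 138.6107881 , -531.90447611,  218.103301  ]), 'tool_rot': array([-3.11497837e+00, -3.99027743e-01,  6.19581738e-05]), 'wrist_force': array([ 1.43597905, -0.21698927, -0.23571507]), 'torque': array([-0.01684915,  0.02591888, -0.02895027]), 'grasp_force': 0.0, 'finger_gap': 0.9963918667924587}
top {'fx': 401.6440898609172, 'fy': 401.6440898609172, 'cx': 279.8544746130912, 'cy': 204.9643885988136, 'extrinsics': array([[ 1.03928401e-01,  9.70558090e-01, -2.17292158e-01,
         4.65701687e+02],
       [-9.94567447e-01,  1.02705867e-01, -1.69439855e-02,
        -3.74622517e+01],
       [ 5.87205719e-03,  2.17872668e-01,  9.75959538e-01,
         9.47400310e+02],
       [ 0.00000000e+00,  0.00000
[... 281 characters left out ...]
1e-01, -4.76338200e-01,  5.40132230e-01,
         4.20575122e+02],
       [ 1.38491103e-02,  7.41045906e-01,  6.71311528e-01,
         6.48290439e+02],
       [ 0.00000000e+00,  0.00000000e+00,  0.00000000e+00,
         1.00000000e+00]])}
wrist {'fx': 314.04498659039865, 'fy': 314.04498659039865, 'cx': 278.41017871295077, 'cy': 206.70792194741858, 'mount': array([[-2.54865236e-04,  9.66926162e-01,  2.55056333e-01,
         7.12866953e+01],
       [ 9.99999921e-01,  3.24197267e-04, -2.29790814e-04,
         5.49736005e-01],
       [-3.04879316e-04,  2.55056254e-01, -9.66926168e-01,
        -1.64633968e+02],
       [ 0.00000000e+00,  0.00000000e+00,  0.00000000e+00,
         1.00000000e+00]])}
```

View pics/top0.png

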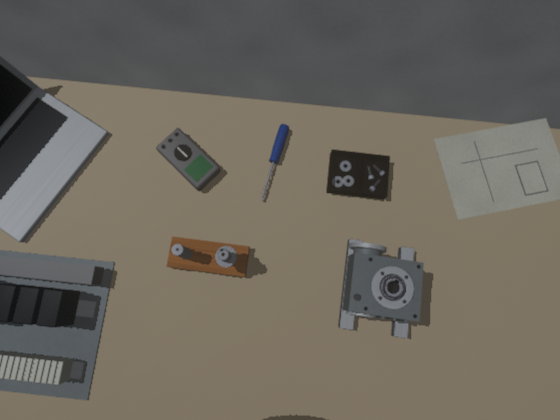

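View pics/side0.png

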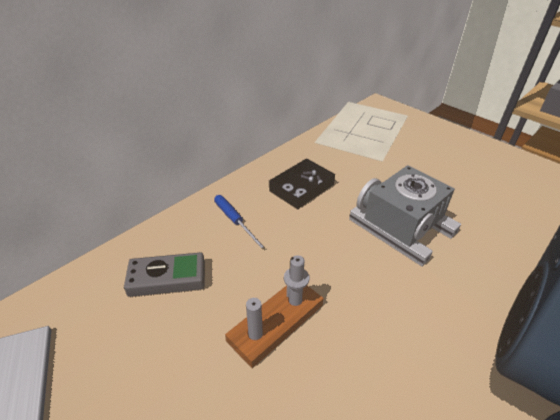

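The top view shows the collared shaft near (225,255), the plain shaft at (178,250) and the hub near (392,287). The side view has the collared shaft top at (298,260). Next I'll enlarge these.

Run:
```python
import cv2,numpy as np
t=cv2.imread('pics/top0.png');s=cv2.imread('pics/side0.png')
R=lambda im,x,y,w,h,k:cv2.resize(im[y:y+h,x:x+w],None,fx=k,fy=k,interpolation=cv2.INTER_CUBIC)
a=np.hstack([R(t,200,232,50,50,8),R(t,367,262,50,50,8)])
b=np.hstack([R(s,270,245,80,40,5),R(s,380,165,80,40,5)])
o=np.vstack([a,b]);o=np.clip(o*1.4,0,255).astype('uint8')
cv2.imwrite('pics/c1.png',o)
```

```text
(no output)
```

View pics/c1.png

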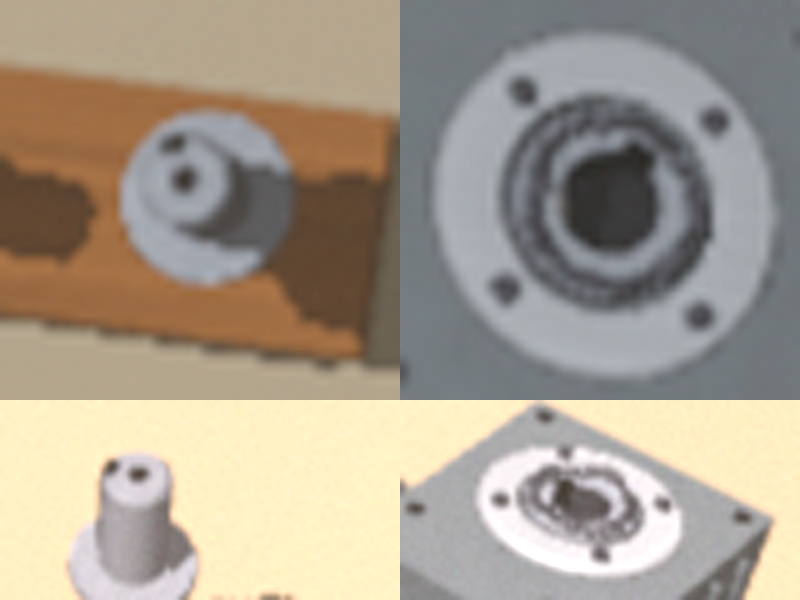

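The crop shows the shaft's top-centre hole at (183,181) and its slot at (174,143). The hub bore is at (612,203) and its keyway at (640,152). In the side panels the shaft centre is (138,474) and the slot (112,467).

```bash
cat > h.py <<'E'
import numpy as np
from scipy.spatial.transform import Rotation as R
def ray(f,px,z,E=None):
    E=f['extrinsics'] if E is None else E
    d=E[:3,:3]@np.array([(px[0]-f['cx'])/f['fx'],-(px[1]-f['cy'])/f['fy'],-1])
    return E[:3,3]+d*(z-E[2,3])/d[2]
def wristE(o,f):
    T=np.eye(4);T[:3,:3]=R.from_rotvec(o['tool_rot']).as_matrix();T[:3,3]=o['eef_pos'];return T@f['mount']
E
python3 - <<'E'
from h import *
import pickle
T=pickle.load(open('pics/top0.pkl','rb'))[1];S=pickle.load(open('pics/side0.pkl','rb'))[1]
c=lambda x,y,ox,oy,k,cx,cy:((x-ox)/k+cx-.5,(y-oy)/k+cy-.5)
def show(n,f,a,b,z):
    p,q=ray(f,a,z),ray(f,b,z);d=q-p;print(n,p.round(1),np.hypot(*d[:2]).round(1),'ang',np.arctan2(d[1],d[0]).round(3))
show('shaft top',T,c(183,181,0,0,8,200,232),c(174,143,0,0,8,200,232),137)
show('shaft side',S,c(138,474,0,400,5,270,245),c(112,467,0,400,5,270,245),137)
show('hub top',T,c(612,203,400,0,8,367,262),c(640,152,400,0,8,367,262),116)
show('hub side',S,c(586,503,400,400,5,380,165),c(565,490,400,400,5,380,165),116)
for z,p in((137,c(183,181,0,0,8,200,232)),(31+0,(0,0))):pass
show('plain top->block',T,(177.5,250),(225,257),111)
o=pickle.load(open('pics/top0.pkl','rb'))[0];print(R.from_rotvec(o['tool_rot']).as_matrix().round(3))
E
```

```text
shaft top [533.2  81.  137. ] 9.9 ang 0.366
shaft side [532.8  80.4 137. ] 9.2 ang 0.435
hub top [ 505.4 -269.4  116. ] 15.0 ang -0.453
hub side [ 503.1 -270.2  116. ] 11.3 ang -0.144
plain top->block [534.1 178.7 111. ] 100.1 ang -1.611
[[ 0.968  0.252 -0.   ]
 [ 0.252 -0.968  0.001]
 [ 0.    -0.001 -1.   ]]
```

```bash
python3 -m handwheel '[[[420,-162,0],[0,0,0],1],[[420,-162,0],[0,0,0],1],[[420,-162,0],[0,0,0],1],[[420,-162,0],[0,0,0],1],[[420,-162,0],[0,0,0],1],[[420,-162,0],[0,0,0],1],[[420,-162,0],[0,0,0],1],[[420,-162,0],[0,0,0],1],[[420,-162,0],[0,0,0],1],[[420,-162,0],[0,0,0],1],[[420,-162,0],[0,0,0],1],[[420,-162,0],[0,0,0],1]]'
python3 - <<'E'
from bench import bot
import cv2,pickle
o=bot.get_obs();f=bot.grab_frame('wrist');pickle.dump((o,f),open('pics/w1.pkl','wb'))
print(o['t'],o['eef_pos'],o['qvel'].round(3))
im=f['image'][:,:,::-1];cv2.imwrite('pics/w1.png',cv2.resize(im[100:340,120:440],None,fx=2.5,fy=2.5,interpolation=cv2.INTER_CUBIC))
E
```

```text
t: 1.65
eef_pos: [503.8, -270.2, 218.8]
tool_rot: [3.116, 0.397, 0.0]
wrist_force: [0.3, -0.1, 0.3]
finger_gap: 1.0
grasp_force: 0.0
1.65 [ 503.75369969 -270.20361511  218.76049556] [ 0.006  0.002 -0.001 -0.001 -0.     0.001]
```

View pics/w1.png

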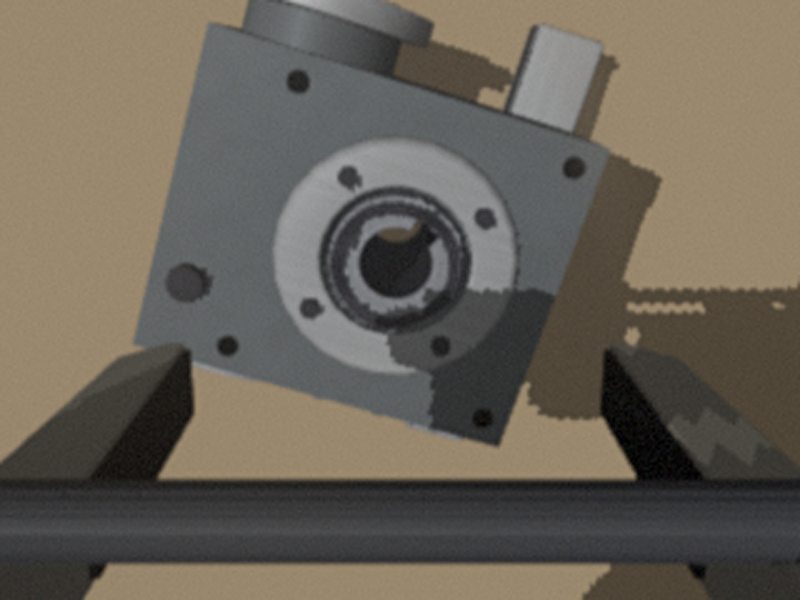

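The wrist view shows the bore at about (395,260) and the keyway notch at the upper right, near (432,232). I'll enlarge that area.

Run:
```python
import cv2,pickle
o,f=pickle.load(open('pics/w1.pkl','rb'));im=f['image'][170:238,235:323,::-1]
cv2.imwrite('pics/w1c.png',cv2.convertScaleAbs(cv2.resize(im,None,fx=8,fy=8,interpolation=cv2.INTER_CUBIC),alpha=1.6))
```

```text
(no output)
```

View pics/w1c.png

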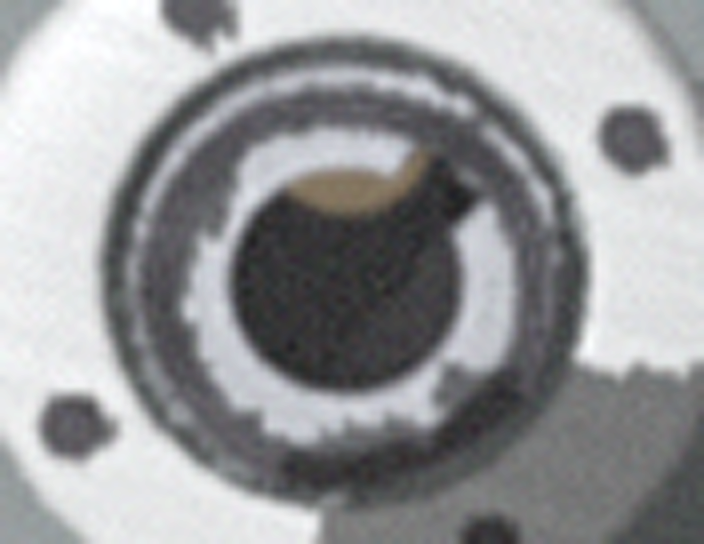

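In the crop, the bore spans x 232–462 and y 168–392, so its centre is (347,280). The keyway's outer end is at about (453,174).

Run:
```python
from h import *
import pickle
o,f=pickle.load(open('pics/w1.pkl','rb'));E=wristE(o,f)
c=lambda x,y:(235+x/8-.5,170+y/8-.5)
p,q=ray(f,c(347,280),116,E),ray(f,c(453,174),116,E);d=q-p
print(p.round(1),np.hypot(*d[:2]),np.arctan2(d[1],d[0]))
print([np.linalg.norm(ray(f,c(*a),116,E)-p).round(1) for a in((232,280),(462,280),(347,168),(347,392))])
# move to above shaft (533,80.7)
Rm=R.from_rotvec(o['tool_rot']).as_matrix()
print(Rm.T@(np.array([533,80.7,225])-o['eef_pos']), 'yaw',np.arctan2(Rm[1,0],Rm[0,0]))
```

```text
[ 506.5 -269.7  116. ] 16.55702052265374 -0.5163387459484474
[np.float64(12.6), np.float64(12.6), np.float64(12.6), np.float64(12.9)]
[ 116.38588773 -332.32910289   -6.27033576] yaw 0.2537093314193506
```

```bash
python3 -m handwheel '[[[116,-332,-20],[0,0,-0.13],1],[[116,-332,-20],[0,0,-0.13],1],[[116,-332,-20],[0,0,-0.13],1],[[116,-332,-20],[0,0,-0.13],1],[[116,-332,-20],[0,0,-0.13],1],[[116,-332,-20],[0,0,-0.13],1],[[116,-332,-20],[0,0,-0.13],1],[[116,-332,-20],[0,0,-0.13],1],[[116,-332,-20],[0,0,-0.13],1],[[116,-332,-20],[0,0,-0.13],1]]'
python3 - <<'E'
from bench import bot
import cv2,pickle
o=bot.get_obs();f=bot.grab_frame('wrist');pickle.dump((o,f),open('pics/w2.pkl','wb'))
print(o['t'],o['eef_pos'],o['qvel'].round(3))
from h import *
E=wristE(o,f);p=np.linalg.inv(E)@np.array([533,80.7,137,1]);u=f['cx']+f['fx']*p[0]/-p[2];v=f['cy']-f['fy']*p[1]/-p[2];print(u,v)
x,y=int(u)-40,int(v)-30;print(x,y)
cv2.imwrite('pics/w2.png',cv2.convertScaleAbs(cv2.resize(f['image'][y:y+60,x:x+80,::-1],None,fx=10,fy=10,interpolation=cv2.INTER_CUBIC),alpha=1.4))
E
```

```text
t: 2.95
eef_pos: [532.9, 80.1, 238.6]
tool_rot: [3.084, 0.599, -0.0]
wrist_force: [0.9, 0.1, 0.5]
finger_gap: 0.997
grasp_force: 0.0
2.95 [532.85940924  80.05202814 238.62029872] [ 0.005  0.003 -0.     0.001  0.003 -0.   ]
276.97712033501955 207.3554299875873
236 177
```

View pics/w2.png

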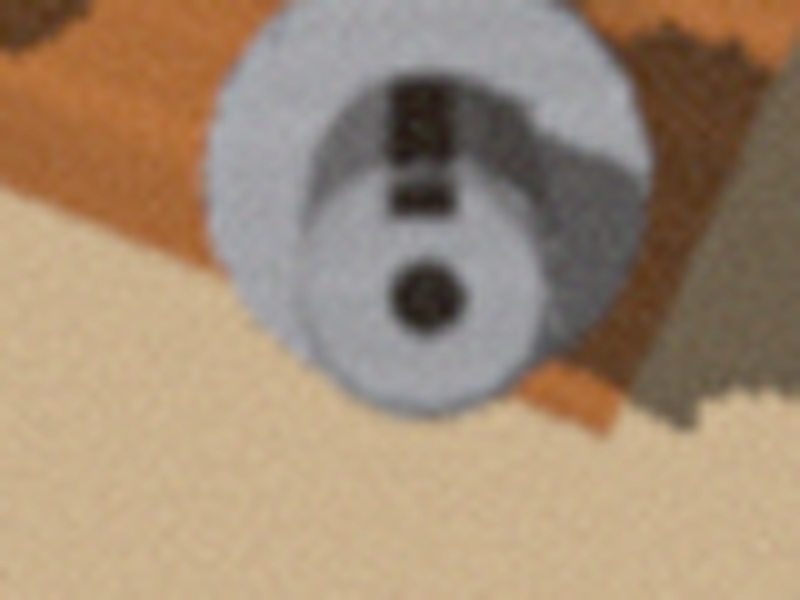

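The shaft's centre hole is at (427,297) and the slot at (423,198), so the slot is almost exactly along tool x.

Run:
```python
from h import *
import pickle
o,f=pickle.load(open('pics/w2.pkl','rb'));E=wristE(o,f)
c=lambda x,y:(236+x/10-.5,177+y/10-.5)
p,q=ray(f,c(427,297),137,E),ray(f,c(423,198),137,E);d=q-p
print(p.round(1),np.hypot(*d[:2]),np.arctan2(d[1],d[0]))
Rm=R.from_rotvec(o['tool_rot']).as_matrix()
print(Rm.T@(np.array([p[0],p[1],97])-o['eef_pos']), 'yaw',np.arctan2(Rm[1,0],Rm[0,0]))
```

```text
[534.4  80.1 137. ] 8.90291890089177 0.4221152786506367
[  1.42923898   0.52121013 141.62022324] yaw 0.38347792509229095
```

```bash
python3 -m handwheel '[[[1,0.5,40],[0,0,-0.04],0.2],[[1,0.5,80],[0,0,-0.04],0.2],[[1,0.5,110],[0,0,-0.04],0.2],[[1,0.5,130],[0,0,-0.04],0.2],[[1,0.5,141.5],[0,0,-0.04],0.2],[[1,0.5,141.5],[0,0,-0.04],0.2],[[1,0.5,141.5],[0,0,-0.04],-1],[[1,0.5,141.5],[0,0,-0.04],-1],[[1,0.5,141.5],[0,0,-0.04],-1],[[1,0.5,141.5],[0,0,-0.04],-1],[[1,0.5,141.5],[0,0,-0.04],-1],[[1,0.5,141.5],[0,0,-0.04],-1]]'
```

```text
t: 4.5
eef_pos: [534.1, 80.8, 97.4]
tool_rot: [3.071, 0.662, 0.001]
wrist_force: [-0.3, 0.4, 3.9]
finger_gap: 0.256
grasp_force: 30.0
```

Gripped at about 24 mm with 30 N. Now lifting.

```bash
python3 -m handwheel '[[[0,0,-15],[0,0,0],-1],[[0,0,-45],[0,0,0],-1],[[0,0,-85],[0,0,0],-1],[[0,0,-125],[0,0,0],-1],[[0,0,-135],[0,0,0],-1],[[0,0,-135],[0,0,0],-1],[[0,0,-135],[0,0,0],-1]]'
python3 - <<'E'
from bench import bot
import cv2
from h import *
o=bot.get_obs();Rm=R.from_rotvec(o['tool_rot']).as_matrix()
print(o['t'],o['eef_pos'],'yaw',np.arctan2(Rm[1,0],Rm[0,0]),Rm.T@(np.array([506,-269.6,235])-o['eef_pos']))
f=bot.grab_frame('wrist')['image'][:,:,::-1];s=bot.grab_frame('side')['image'][:,:,::-1]
cv2.imwrite('pics/w3.png',np.hstack([cv2.resize(f[140:290,178:378],(400,300)),cv2.resize(s[130:280,230:430],(400,300))]))
E
```

```text
t: 5.38
eef_pos: [533.1, 80.8, 230.4]
tool_rot: [-3.071, -0.662, 0.005]
wrist_force: [0.1, 0.6, -4.8]
finger_gap: 0.257
grasp_force: 30.0
5.375 [533.13722296  80.77786581 230.37804694] yaw 0.4247649591190423 [-169.13089399  308.05366157   -4.48580654]
```

View pics/w3.png

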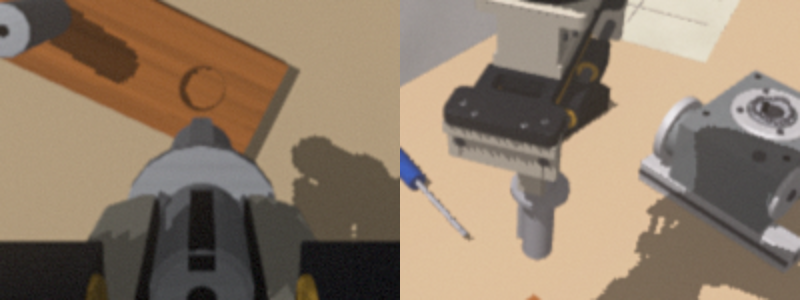

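The shaft hangs straight with its slot along tool x, and the block's hole is empty. Next I carry it to the hub while turning by +0.935 about tool z.

```bash
python3 -m handwheel '[[[-40,70,0],[0,0,0.15],-1],[[-80,145,0],[0,0,0.3],-1],[[-120,220,0],[0,0,0.5],-1],[[-150,275,0],[0,0,0.65],-1],[[-169,308,0],[0,0,0.8],-1],[[-169,308,0],[0,0,0.935],-1],[[-169,308,0],[0,0,0.935],-1],[[-169,308,0],[0,0,0.935],-1],[[-169,308,0],[0,0,0.935],-1],[[-169,308,0],[0,0,0.935],-1]]'
cat > st.py <<'E'
from bench import bot
from h import *
o=bot.get_obs();Rm=R.from_rotvec(o['tool_rot']).as_matrix()
print(o['t'],o['eef_pos'].round(2),'yaw',np.arctan2(Rm[1,0],Rm[0,0]).round(3),'tilt',Rm[:2,2].round(4),o['wrist_force'].round(1),o['torque'].round(2))
print((Rm.T@(np.array([506.1,-269.2,212])-o['eef_pos'])).round(2))
E
python3 st.py
python3 - <<'E'
from bench import bot
import cv2,numpy as np
s=bot.grab_frame('side')['image'][:,:,::-1];t=bot.grab_frame('top')['image'][:,:,::-1]
cv2.imwrite('pics/s4.png',np.hstack([cv2.resize(s[110:230,360:480],(400,400)),cv2.resize(t[230:330,340:440],(400,400))]))
E
```

```text
t: 6.72
eef_pos: [507.1, -268.6, 232.2]
tool_rot: [-3.041, 0.79, -0.0]
wrist_force: [0.3, 0.4, -4.0]
finger_gap: 0.249
grasp_force: 30.0
6.725 [ 507.12 -268.61  232.19] yaw -0.509 tilt [0. 0.] [ 0.3  0.4 -4. ] [ 0.1   0.03 -0.01]
[-0.61  1.01 20.19]
```

View pics/s4.png

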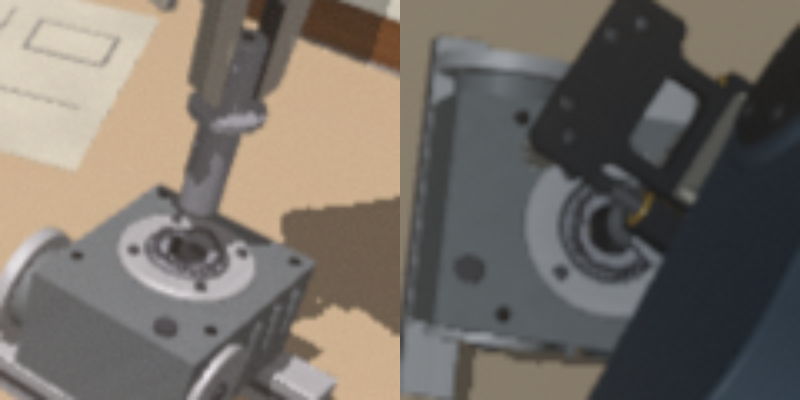

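```bash
python3 -m handwheel '[[[-0.6,1,10],[0,0,0],-1],[[-0.6,1,20],[0,0,0],-1],[[-0.6,1,28],[0,0,0],-1],[[-0.6,1,32],[0,0,0],-1],[[-0.6,1,35],[0,0,0],-1],[[-0.6,1,38],[0,0,0],-1],[[-0.6,1,41],[0,0,0],-1],[[-0.6,1,41],[0,0,0],-1]]'; python3 st.py
```

```text
t: 7.82
eef_pos: [505.8, -270.0, 191.0]
tool_rot: [-3.04, 0.793, 0.0]
wrist_force: [-0.7, -0.4, -4.3]
finger_gap: 0.251
grasp_force: 30.0
7.825 [ 505.81 -269.98  190.96] yaw -0.51 tilt [-0.0002  0.0001] [-0.7 -0.4 -4.3] [ 0.05  0.04 -0.02]
[ -0.14  -0.82 -21.04]
```

The plug end is 6 mm into the bore with negligible side force. I'll lower it until the key should have entered.

```bash
python3 -m handwheel '[[[0,0,2],[0,0,0],-1],[[0,0,4],[0,0,0],-1],[[0,0,6],[0,0,0],-1],[[0,0,8],[0,0,0],-1],[[0,0,10],[0,0,0],-1],[[0,0,11],[0,0,0],-1],[[0,0,11],[0,0,0],-1]]'; python3 st.py
```

```text
t: 8.7
eef_pos: [505.9, -270.0, 180.0]
tool_rot: [-3.04, 0.793, 0.0]
wrist_force: [0.3, -0.2, -4.4]
finger_gap: 0.251
grasp_force: 30.0
8.7 [ 505.86 -269.98  180.04] yaw -0.51 tilt [-0.0002  0.0001] [ 0.3 -0.2 -4.4] [ 0.06  0.05 -0.05]
[ -0.17  -0.8  -31.96]
```

No resistance, so the key is in the keyway. Continuing down to just above the washer.

```bash
python3 -m handwheel '[[[0,0,3],[0,0,0],-1],[[0,0,7],[0,0,0],-1],[[0,0,11],[0,0,0],-1],[[0,0,15],[0,0,0],-1],[[0,0,19],[0,0,0],-1],[[0,0,23],[0,0,0],-1],[[0,0,27],[0,0,0],-1],[[0,0,31],[0,0,0],-1],[[0,0,35],[0,0,0],-1],[[0,0,39],[0,0,0],-1],[[0,0,42],[0,0,0],-1],[[0,0,42],[0,0,0],-1]]'; python3 st.py
```

```text
t: 10.2
eef_pos: [505.8, -270.0, 137.9]
tool_rot: [-3.04, 0.793, 0.001]
wrist_force: [0.4, -0.2, -4.1]
finger_gap: 0.255
grasp_force: 30.0
10.2 [ 505.81 -269.96  137.9 ] yaw -0.51 tilt [-0.0003  0.0002] [ 0.4 -0.2 -4.1] [ 0.04  0.01 -0.03]
[ -0.14  -0.81 -74.1 ]
```

```bash
python3 -m handwheel '[[[0,0,2],[0,0,0],-1],[[0,0,4],[0,0,0],-1],[[0,0,6],[0,0,0],-1],[[0,0,7],[0,0,0],-1],[[0,0,8],[0,0,0],-1],[[0,0,8],[0,0,0],-1]]'; python3 st.py
```

```text
t: 10.95
eef_pos: [506.1, -270.1, 130.6]
tool_rot: [3.04, -0.793, 0.001]
wrist_force: [-2.0, 1.5, 6.2]
finger_gap: 0.256
grasp_force: 30.0
10.95 [ 506.07 -270.09  130.61] yaw -0.51 tilt [ 0.0005 -0.0003] [-2.   1.5  6.2] [ 0.43  0.57 -0.02]
[ -0.37  -0.79 -81.39]
```

Force has risen by 10.5 N, so the washer is about 3.5 mm compressed. Pressing further.

```bash
python3 -m handwheel '[[[0,0,1],[0,0,0],-1],[[0,0,2],[0,0,0],-1],[[0,0,2.5],[0,0,0],-1],[[0,0,2.5],[0,0,0],-1]]'; python3 st.py
```

```text
t: 11.45
eef_pos: [506.1, -270.1, 129.0]
tool_rot: [3.04, -0.793, 0.001]
wrist_force: [-5.5, 3.4, 13.8]
finger_gap: 0.257
grasp_force: 30.0
11.45 [ 506.11 -270.14  128.99] yaw -0.51 tilt [ 0.0008 -0.0005] [-5.5  3.4 13.8] [0.72 1.06 0.05]
[ -0.39  -0.81 -83.01]
```

```bash
python3 -m handwheel '[[[0,0,0.8],[0,0,0],-1],[[0,0,1.2],[0,0,0],-1],[[0,0,1.2],[0,0,0],-1]]'; python3 st.py
python3 - <<'E'
from bench import bot
import cv2,numpy as np
s=bot.grab_frame('side')['image'][:,:,::-1]
cv2.imwrite('pics/s5.png',cv2.resize(s[130:220,370:490],(800,600),interpolation=cv2.INTER_CUBIC))
E
```

```text
t: 11.82
eef_pos: [506.3, -270.2, 128.9]
tool_rot: [3.039, -0.792, 0.002]
wrist_force: [-9.1, 5.5, 24.7]
finger_gap: 0.255
grasp_force: 30.0
11.825 [ 506.27 -270.22  128.87] yaw -0.51 tilt [ 0.0014 -0.0009] [-9.1  5.5 24.7] [1.09 1.78 0.02]
[ -0.51  -0.79 -83.13]
```

View pics/s5.png

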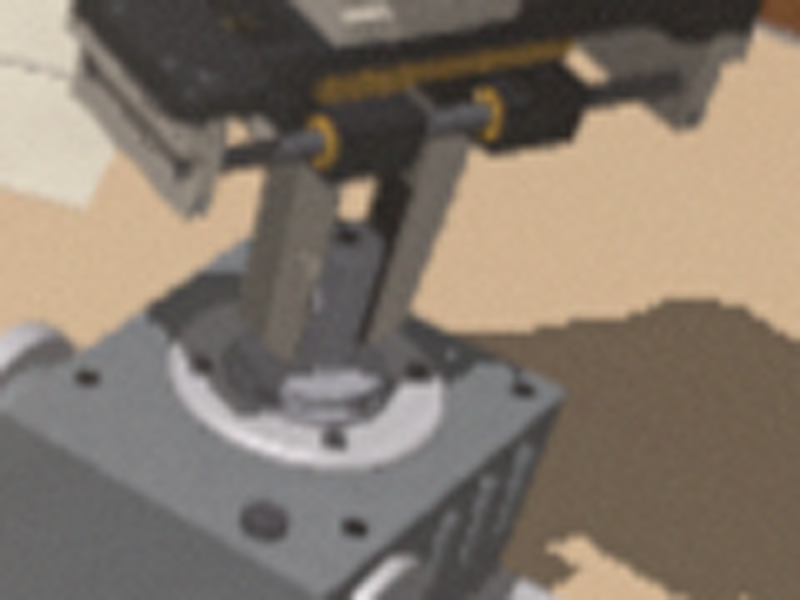

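The collar sits on the hub face with no visible gap. Force rose 11 N over the last 0.1 mm, and the TCP height of 128.9 mm matches a flat washer. Handing in.

```bash
python3 -c "
from bench import bot
print(bot.close_job())"
```

```text
the job is handed in; nothing more can be done
None
```

The keyed shaft is in the hub with its key in the keyway and the washer pressed flat, still gripped (30 N) and pressed down (about 29 N). I handed the job in after about 12 s of robot time; no verdict came back.

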